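Draw the paint tray home in its caddy and lock it

TASK

Hook your closed fingertips behind the far lip of the wooden paint tray and drag it towards you along its runners until you feel it come up firm against the caddy's adjustable front stop; hold the pull a moment, but never pull hard, so that the lip is not torn off and no jar tips. Let go, then turn the stiff brass turn-button in across the back of the tray until it bears on it, without forcing it, so that the tray cannot shift when the caddy is carried. Leave everything around the caddy where it is.

Things in the scene. Friction and masses are not known exactly. Their poses are not given: they have to be found in the camera images.
- caddy: Fixed wooden carrier on the table: grey base board 388 x 290 mm, 12 mm thick; two runners along its x (24 mm wide, tops 36 mm above the table, inner faces at y = +-118 mm, open far end at x = 185 mm). Origin: on the table, midway between the runners; x runs along the runners, away from the robot; y left, z up.
- front_stop: Adjustable stop between the runners' near ends: two steel straps fixed on the base (this pose: 12 mm above the caddy's origin, same axes) and a brown batten, top 46 mm above the table, screwed on with wing screws. Its tray-side face is set anywhere from x = -150 to -140 mm and this is not measured: feel for it. Home: tray held against it with over 4 N beyond its sliding friction for 1/4 s.
- tray: Loose open wooden tray, 230 mm wide (y), 50 mm high, 8 mm walls; slides on the base between the runners, 3 mm play each side. Origin: middle of its underside; axes as the caddy's. Near face at x = -85 mm, far wall's outer face at +82 mm. Jars stand close inside the far wall: a finger fits only outside it. With its load 0.6 to 1.06 kg; 2.5 to 7.5 N slide it. Over 20 N tears its lip.
- tray_lip (a point): Middle of the dark pull lip that runs along the top of the tray's far wall, on the outside: the top edge of its outer face, 62 mm above the table, 86 mm beyond the tray's origin. The lip is 12 mm deep (50 to 62 mm above the table) and stands 4 mm out from the wall; below it, behind the tray, the base board is 12 mm above the table. Axes as the tray's.
- button_pivot (a point): Pivot of the brass turn-button, on top of the left runner (36 mm above the table), at x = 36, y = 130 mm of the caddy, axes as the caddy's. The button is a flat bar 12 mm thick (36 to 48 mm above the table), 16 mm wide with round ends, reaching 44 mm from the pivot to its tip and 20 mm the other way; it passes below the tray's lip. Over 25 N bends it.
- turn_button (a joint): Angle of the stiff button, rad. 0: long end along the runner, away from the robot (caddy +x); positive turns it clockwise seen from above, in over the base; at 1.57 it points across (caddy -y). It comes to bear on the far wall of the home tray at 1.6 to 1.9, by where the stop is set. Starts at -0.45 to -0.05. Friction holds it where it is left: about 3.5 N at 30 mm from the pivot.
- jar_blue: Closed jar of blue paint, 54 mm across, 62 mm high, standing in one of the three rear pockets of the tray (they are in any order). Origin: centre of its underside.
- jar_red: The same with red paint.
- jar_yellow: The same with yellow paint.
- brush_tin: Bystander: paint-stained yellow tin of 40 mm radius, 100 mm high, with brushes up to 206 mm, left of the caddy. Origin: centre of its underside.
- palette_plate: Bystander: flat white plate of 85 mm radius, 16 mm high, right of the caddy. Origin: centre of its underside.
- gesso: Bystander: white bottle of 32 mm radius, 140 mm high, left of the caddy. Origin: centre of its underside.
- tube_c: Bystander: orange paint tube 100 x 25 mm, 16 mm high, lying right of the caddy near its far end. Origin: centre of its underside, the tube lies along its y axis.
Mind the look-alikes: they are no part of the job. Leave any green or purple look-alike of the jar_blue alone.

How it is judged:
On the way, in this order (a step that is already met when the one before it is completed fails the run):
1. the fingertips bear on the tray from behind its far lip while it is still well short of home (contact force between the fingers and tray above 1 N and x of the grasp point in the frame of tray above 0.086 m and z of the grasp point in the frame of tray below 0.066 m and x of tray in the frame of caddy above -0.035 m), for 0.1 s.
2. the tray is pulled up firm (over 4 N) against the front stop, the fingers still behind its lip (contact force between tray and front_stop above 4 N and contact force between the fingers and tray above 1 N and x of the grasp point in the frame of tray above 0.086 m and z of the grasp point in the frame of tray below 0.066 m), for 0.25 s.
3. the turn-button is turned in until it bears on the back of the tray (value of joint turn_button above 1.5 rad and contact force between tray and turn_button above 0.4 N), for 0.1 s.
At the end, for the whole second after the job is handed in: The tray lies at rest on the caddy, trapped between the front stop and the turn-button and touching both, with the button turned in across its back (above 1.5 rad); the three jars stand upright in the tray's pockets, and everything else is where it was (all of step 3 and contact force between tray and front_stop above 0.4 N and x of tray in the frame of caddy below -0.052 m and angle between tray's own z axis and vertical below 0.03 rad and linear speed of tray below 0.005 m/s and angle between each of jar_blue, jar_red, jar_yellow's own z axis and vertical below 0.1 rad and z of each of jar_blue, jar_red, jar_yellow in the frame of tray below 0.012 m).
It fails at once if the tray is pulled or pressed by the fingers with more than 20 N (the lip gives way) (contact force between the fingers and tray above 20 N).
It fails at once if the turn-button is forced with more than 25 N (contact force between the fingers and turn_button above 25 N).
It fails at once if a jar tips over (more than 20 degrees) (angle between any of jar_blue, jar_red, jar_yellow's own z axis and vertical above 0.35 rad).
It fails at once if the brush tin, palette plate, gesso bottle or orange tube is moved by more than 10 mm (distance of any of brush_tin, palette_plate, gesso, tube_c from where it was at the start of the episode above 0.01 m).
It also fails if it takes over 72 s, if anything falls off the work surface, if the arm or the gripper's body presses on something with over 40 N, if the wrist force passes 120 N, or if a joint passes its speed limit or range.

ROBOT

A 7-joint arm with a two-finger parallel gripper is mounted at the origin on the work surface. World frame = base frame: x ahead of the robot, y to its left, z up, the work surface at z = 0. Lengths are in m, angles in rad, forces in N, time in s.
With the tool pointing down it reaches from about 0.425 to 0.875 m from the base axis. Payload 4.7 kg.
Tool frame: the origin (TCP) lies on the centre line of the jaws, within the pads' length; the fingertips stand 8 mm ahead of it and the grasp point (between the pads) lies 11 mm behind it; z points along the fingers, y is the line along which they close (so a half turn about z gives the same grasp; the last joint's range is limited). The gripper opens to 85 mm and grips with 20 to 120 N. Pads are 22 mm wide; open, the fingers measure 114 mm over their backs; the gripper's body (76 mm by 85 mm) begins 54 mm behind the grasp point. The pads swing forward as they close: fully open they stand 13 mm farther back than shut.
Start: joints at [-1.122, 0.321, -0.07, 1.45, 0.023, 1.371, -0.057], TCP at [0.274, 0.59, 0.239] pointing down, gripper open.
Joint ranges: [-2.86, 2.86], [-0.3, 2.09], [-1.38, 1.24], [0.06, 2.45], [-1.56, 4.7], [0.09, 2.05], [-2.69, 2.69]. Speed limits (rad/s): [2.57, 2.57, 3.14, 3.14, 3.14, 3.14, 3.14].

INTERFACE

Orientations are given as a 3x3 rotation matrix whose columns are the frame's x, y, z axes.
In Python, from bench import telemetry, imaging, close_job gives the robot as it stands.
- The arm moves only by the tool send_rows, never from a script. Its argument "motion" is a list that holds one entry, the list of rows, each a list of 7 numbers: the turn, a rotation vector about the world's x, y, z in rad, then the shift along the world's x, y, z in cm, then the closure, from -1 (fully open) to 1 (shut). In form: [[[rx, ry, rz, tx, ty, tz, grip], ...]]. A call has 1 to 5 rows; each row shifts and turns the commanded pose from where the row before left it; what a row does not reach is not made up. A row lasts 1/10 s, in which the tool goes at most 50 mm and 8.59 degrees, less where a joint would pass 70% of its speed; a pose out of reach is approached as far as the arm can. A call is refused whole if a number of a shift passes 5 or a number of a turn 0.15, either way. A call with a gripper value outside its range is refused whole. The fingers move at their own pace and stop on an object; "force" is the grip in N (left out, the last holds). Time passes only in rows, so rows that do not move let the fingers close. It gives the time, the measured TCP pose, the force, the opening and the grip force at its end, in the units of the state.
- telemetry.get_obs(): the state, without advancing time (a new reading comes with each control period).
- imaging.capture(name): name is "scene" or "top" or "wrist"; returns a dict with "color" (420x560x3 uint8, blue, green, red), "fx", "fy", "cx", "cy" (pixels), "k1" (the pictures are not rectified: a ray, as slopes to the right and down, at radius r is drawn at 1 + k1 r^2 times it, then the intrinsics apply), "camera_from_world" (4x4, takes a point from world to camera coordinates). Camera axes: x right, y down, z forward; pixel columns grow to the right and rows downward; lengths in m; the calibration is good to about 2 mm. A picture is of the moment at which its call begins. There is no depth.
- close_job(): hands the job in; it is judged then, once.
The state is a dict: "time": time; "joint_pos": joint angles; "joint_velocities": joint speeds; "joint_efforts": joint torques, N m; "position": TCP position; "tool_rot": TCP orientation; "ft_force": force on the tool from outside, world axes, zero at the start; "ft_torque": the same for the moment, N m; "width": finger opening in m; "gripper_force": force on a finger pad.
Only numpy, scipy, OpenCV 4.12 (cv2) and the standard library are available. Lean on these libraries where they do the work, as an engineer would, in place of code of your own. Each camera call takes 0.05 s, during which the arm holds its last target. There are 200 camera calls.

## Working session

There is one attempt and no reset: what is moved stays moved. The work goes in short steps, Python scripts to look and compute and a tool call to move; the robot and the scene stay as the last step left them, time stands still between calls to the robot, and variables do not carry over. Pictures are saved under pics/ and viewed, at most 10 in all, crops included, and the job is handed in when it is done.

Besides the shell and the picture viewer there is one more tool, called after "Call:" as a command line: name --argument value ..., lists and objects as JSON in quotes. send_rows: Moves the arm, as the interface text tells. Its arguments: {"type":"object","properties":{"motion":{"type":"array"},"force":{"type":"number"}},"required":["motion"]}

```bash
mkdir -p pics; cat > h.py <<'E'
import numpy as np, cv2
from bench import telemetry, imaging, close_job
def snap(n,f):
    c=imaging.capture(n); cv2.imwrite(f'pics/{f}.png',c['color'])
    np.save(f'pics/{f}.npy',{k:v for k,v in c.items()},allow_pickle=True); return c
def load(f): return np.load(f'pics/{f}.npy',allow_pickle=True).item()
def K(c): return np.array([[c['fx'],0,c['cx']],[0,c['fy'],c['cy']],[0,0,1]]),np.array([c['k1'],0,0,0,0.])
def w(c,u,v,z):
    k,d=K(c); p=cv2.undistortPoints(np.array([[[u,v]]],float),k,d)[0,0]
    T=np.array(c['camera_from_world']); R,t=T[:3,:3],T[:3,3]
    o=-R.T@t; r=R.T@np.array([p[0],p[1],1]); return o+r*(z-o[2])/r[2]
def px(c,P):
    k,d=K(c); T=np.array(c['camera_from_world']); return cv2.projectPoints(np.array(P,float).reshape(-1,3),cv2.Rodrigues(T[:3,:3])[0],T[:3,3],k,d)[0][:,0]
E
python3 - <<'E'
from h import *
for n in('top','scene'):
    c=snap(n,n+'0'); print(n,c['fx'],c['k1'],np.array(c['camera_from_world']).round(3).tolist())
o=telemetry.get_obs();print(o)
a=np.hstack([cv2.imread('pics/top0.png')]);cv2.imwrite('pics/t.png',cv2.resize(a,(800,600),interpolation=cv2.INTER_CUBIC))
E
```

```text
top 524.2191817293136 -0.0006492430937896363 [[-0.019, -0.999, -0.028, 0.051], [-0.997, 0.021, -0.075, 0.611], [0.075, 0.027, -0.997, 1.302], [0.0, 0.0, 0.0, 1.0]]
scene 442.1940823357342 -0.08671661336452473 [[-0.461, 0.887, -0.002, 0.251], [0.708, 0.366, -0.604, -0.382], [-0.535, -0.28, -0.797, 1.388], [0.0, 0.0, 0.0, 1.0]]
{'time': 0.1, 'joint_pos': array([-1.12191963,  0.32176057, -0.0700611 ,  1.45158189,  0.02259881,
        1.37077728, -0.05693858]), 'joint_velocities': array([ 0.00110112, -0.00207979,  0.00098234, -0.00260199,  0.00122159,
       -0.00122956, -0.00112618]), 'joint_efforts': array([ 2.64686696e-04, -4.94881868e+01, -3.83786950e-01, -3.15210092e+01,
        1.29308974e-02,  7.44669145e-03,  3.65636140e-05]), 'position': array([0.27364158, 0.58907236, 0.23831057]), 'tool_rot': array([[-9.06950359e-01,  4.21237028e-01, -6.41581377e-04],
       [ 4.21237505e-01,  9.06948921e-01, -1.61820677e-03],
       [-9.97670745e-05, -1.73789135e-03, -9.99998485e-01]]), 'ft_force': array([-0.45452593,  0.5055641 , -0.04202311]), 'ft_torque': array([-0.01410615, -0.03919557, -0.03195239]), 'gripper_force': 0.0, 'width': 0.08568266835180449}
```

View pics/t.png

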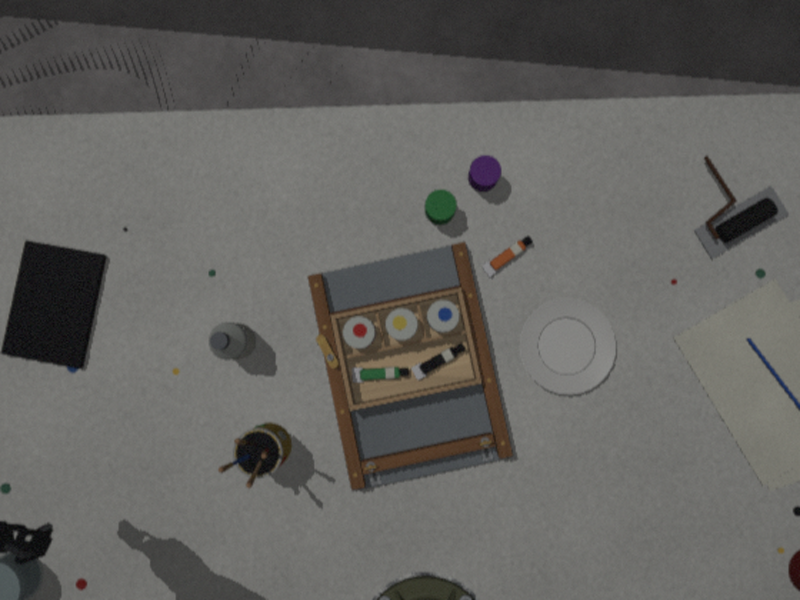

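View pics/scene0.png

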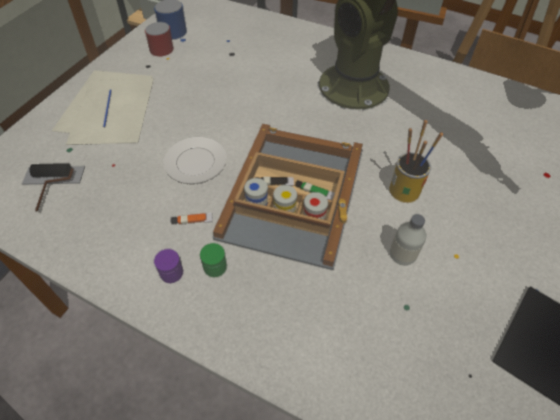

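The top view (drawn at 1.43x) shows the caddy with runner corners near (310,276), (465,243), (510,456) and (354,489). The lip is along (332,322)–(470,290) and the button is near (328,351). I'll enlarge that area.

```bash
python3 - <<'E'
from h import *
a=cv2.imread('pics/top0.png')[160:350,205:370]
a=cv2.convertScaleAbs(a,alpha=1.6)
cv2.imwrite('pics/tc.png',cv2.resize(a,None,fx=3.15,fy=3.15,interpolation=cv2.INTER_CUBIC))
E
```

```text
(no output)
```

View pics/tc.png

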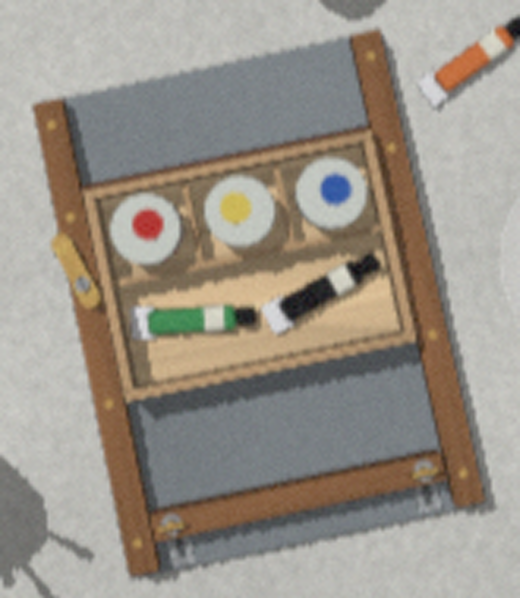

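```bash
python3 - <<'E'
from h import *
c=load('top0')
g=lambda u,v,z:w(c,205+u/3.15,160+v/3.15,z)
P={n:g(*q) for n,q in dict(FL=(35,105,.036),FR=(380,32,.036),NR=(492,505,.036),NL=(130,577,.036),piv=(82,286,.05),tip=(60,238,.048),lipL=(85,190,.062),lipR=(370,130,.062),nearL=(130,400,.05),nearR=(412,340,.05),stL=(153,515,.046),stR=(437,452,.046)).items()}
for n,p in P.items(): print(n,p.round(4))
print('w',np.linalg.norm(P['FL']-P['FR']),np.linalg.norm(P['NL']-P['NR']),'len',np.linalg.norm(P['FL']-P['NL']),np.linalg.norm(P['FR']-P['NR']))
ex=(P['FL']+P['FR']-P['NL']-P['NR'])[:2]; th=np.arctan2(ex[1],ex[0]); ey=(P['FL']+P['NL']-P['FR']-P['NR'])[:2]; th2=np.arctan2(-ey[0],ey[1])
print('yaw',th,th2); t=(th+th2)/2; X=np.array([np.cos(t),np.sin(t)]);Y=np.array([-X[1],X[0]])
o=((P['FL']+P['FR'])/2)[:2]-X*.185
o2=P['piv'][:2]-X*.036-Y*.130
print('orig',o,o2)
for n,p in P.items(): d=p[:2]-o; print(n,(d@X).round(4),(d@Y).round(4))
E
```

```text
FL [0.6361 0.1921 0.036 ]
FR [ 0.6884 -0.0845  0.036 ]
NR [ 0.3155 -0.1618  0.036 ]
NL [0.2643 0.1215 0.036 ]
piv [0.4916 0.1546 0.05  ]
tip [0.5295 0.1717 0.048 ]
lipL [0.5662 0.1499 0.062 ]
lipR [ 0.6084 -0.073   0.062 ]
nearL [0.4025 0.1182 0.05  ]
nearR [ 0.445 -0.102  0.05 ]
stL [0.3133 0.102  0.046 ]
stR [ 0.3582 -0.1193  0.046 ]
w 0.2814228510388697 0.28783819776848724 len 0.3783625007321882 0.38084781652952865
yaw 0.19601869790789886 0.18292485831773153
orig [0.48057162 0.01895452] [0.48070308 0.02012064]
FL 0.1853 0.1407
FR 0.1847 -0.1407
NR -0.1961 -0.1464
NL -0.193 0.1414
piv 0.0363 0.1311
tip 0.0768 0.1408
lipL 0.1088 0.1125
lipR 0.1082 -0.1143
nearL -0.058 0.1122
nearR -0.0578 -0.1121
stL -0.1486 0.113
stR -0.1462 -0.1127
```

Call:
send_rows --motion '[[[0,0,0.125,4,-1,0,1],[0,0,0.125,4,-1,0,1],[0,0,0.125,4,-1,0,1],[0,0,0.125,4,-1,0,1],[0,0,0.125,4,-1,0,1]]]' --force 40

```text
time: 0.6
position: [0.4751, 0.5388, 0.2387]
tool_rot: [[-0.981, -0.194, -0.001], [-0.194, 0.981, -0.001], [0.001, -0.0, -1.0]]
ft_force: [-0.1, -0.2, 0.2]
width: 0.0123
gripper_force: 0.0
```

Call:
send_rows --motion '[[[0,0,0,1,-4,0,1],[0,0,0,1,-4,0,1],[0,0,0,1,-4,0,1],[0,0,0,1,-4,0,1],[0,0,0,1,-4,0,1]]]'

```text
time: 1.1
position: [0.5238, 0.3376, 0.2387]
tool_rot: [[-0.982, -0.189, -0.001], [-0.189, 0.982, -0.001], [0.001, -0.0, -1.0]]
ft_force: [-0.2, 0.1, -1.3]
width: 0.0
gripper_force: 0.0
```

Call:
send_rows --motion '[[[0,0,0,1,-4,0,1],[0,0,0,1,-4,0,1],[0,0,0,1,-4,0,1],[0,0,0,1,-4,0,1],[0,0,0,1,-4,0,1]]]'

```text
time: 1.6
position: [0.5737, 0.1378, 0.239]
tool_rot: [[-0.982, -0.189, -0.001], [-0.189, 0.982, -0.0], [0.001, 0.0, -1.0]]
ft_force: [0.6, 0.4, -0.9]
width: -0.0001
gripper_force: 0.0
```

Call:
send_rows --motion '[[[0,0,0,1.3,-3.1,0,1],[0,0,0,1.3,-3.1,0,1],[0,0,0,1.3,-3.1,0,1],[0,0,0,0,0,-4,1],[0,0,0,0,0,-4,1]]]'

```text
time: 2.1
position: [0.614, 0.0446, 0.1593]
tool_rot: [[-0.983, -0.186, 0.003], [-0.186, 0.983, 0.0], [-0.003, -0.0, -1.0]]
ft_force: [0.6, 0.7, -1.0]
width: -0.0
gripper_force: 0.0
```

```bash
python3 - <<'E'
from h import *
c=snap('wrist','w1'); o=telemetry.get_obs(); print(o['position'],o['ft_force'])
# predicted lip edge, caddy frame
X=np.array([np.cos(.19),np.sin(.19)]);Y=np.array([-X[1],X[0]]);O=np.array([.4806,.0195])
im=cv2.convertScaleAbs(c['color'],alpha=1.5)
for y in(-.1,-.05,0,.05,.1):
    u=px(c,np.r_[O+X*.1095+Y*y,.062])[0]; cv2.circle(im,tuple(int(t) for t in u),3,(0,0,255),1)
cv2.imwrite('pics/w1c.png',im)
E
```

```text
[0.60862639 0.0452428  0.15054052] [-2.96466677 -0.18669484 -5.27541104]
```

View pics/w1c.png

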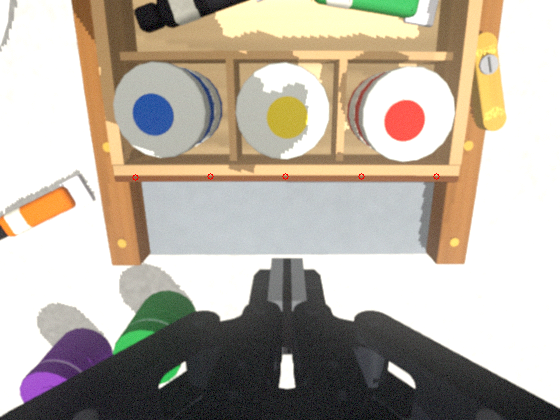

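The wrist view shows the predicted lip points sitting on the lip (row ~177), the base behind it clear, and the button at (490,80). Next I'll let the arm settle and go down.

Call:
send_rows --motion '[[[0,0,0,0,0,0,1],[0,0,0,0,0,-2,1],[0,0,0,0,0,-2,1],[0,0,0,0,0,-1,1],[0,0,0,0,0,0,1]]]'

```text
time: 2.65
position: [0.6127, 0.0468, 0.1096]
tool_rot: [[-0.982, -0.19, -0.001], [-0.19, 0.982, 0.0], [0.001, 0.0, -1.0]]
ft_force: [-0.7, 0.1, 0.3]
width: 0.0004
gripper_force: 0.0
```

Call:
send_rows --motion '[[[0,0,0,0,0,-1.5,1],[0,0,0,0,0,-2,1],[0,0,0,0,0,-1.8,1],[0,0,0,0,0,-1,1],[0,0,0,0,0,0,1]]]'

```text
time: 3.15
position: [0.612, 0.0465, 0.0451]
tool_rot: [[-0.982, -0.189, -0.002], [-0.189, 0.982, -0.0], [0.002, 0.0, -1.0]]
ft_force: [-1.2, 0.0, -0.0]
width: 0.0001
gripper_force: 0.0
```

Call:
send_rows --motion '[[[0,0,0,-0.3,-0.06,0,1],[0,0,0,-0.3,-0.06,0,1],[0,0,0,-0.2,-0.04,0,1],[0,0,0,-0.2,-0.04,0,1],[0,0,0,-0.1,-0.02,0,1]]]'

```text
time: 3.65
position: [0.6031, 0.0445, 0.0472]
tool_rot: [[-0.982, -0.189, 0.004], [-0.189, 0.982, 0.001], [-0.004, -0.0, -1.0]]
ft_force: [5.2, 0.7, -0.8]
width: -0.0003
gripper_force: 2.0
```

Call:
send_rows --motion '[[[0,0,0,-0.1,-0.02,0,1],[0,0,0,-0.1,-0.02,0,1],[0,0,0,-0.1,-0.02,0,1],[0,0,0,-0.1,-0.02,0,1],[0,0,0,-0.1,-0.02,0,1]]]'

```text
time: 4.15
position: [0.5983, 0.0438, 0.0472]
tool_rot: [[-0.982, -0.189, 0.003], [-0.189, 0.982, 0.001], [-0.003, 0.0, -1.0]]
ft_force: [5.4, 1.1, 0.2]
width: -0.0002
gripper_force: 2.6
```

Call:
send_rows --motion '[[[0,0,0,-0.15,-0.03,0,1],[0,0,0,-0.2,-0.04,0,1],[0,0,0,-0.25,-0.05,0,1],[0,0,0,-0.25,-0.05,0,1],[0,0,0,-0.25,-0.05,0,1]]]'

```text
time: 4.65
position: [0.5872, 0.0415, 0.0472]
tool_rot: [[-0.982, -0.189, 0.003], [-0.189, 0.982, 0.001], [-0.003, 0.0, -1.0]]
ft_force: [5.4, -0.1, 0.4]
width: 0.0001
gripper_force: 2.6
```

Call:
send_rows --motion '[[[0,0,0,-0.25,-0.05,0,1],[0,0,0,-0.25,-0.05,0,1],[0,0,0,-0.25,-0.05,0,1],[0,0,0,-0.25,-0.05,0,1],[0,0,0,-0.25,-0.05,0,1]]]'

```text
time: 5.15
position: [0.5747, 0.039, 0.0472]
tool_rot: [[-0.982, -0.189, 0.003], [-0.189, 0.982, 0.001], [-0.003, 0.0, -1.0]]
ft_force: [4.6, 1.3, 0.0]
width: -0.0
gripper_force: 2.6
```

Call:
send_rows --motion '[[[0,0,0,-0.25,-0.05,0,1],[0,0,0,-0.25,-0.05,0,1],[0,0,0,-0.25,-0.05,0,1],[0,0,0,-0.25,-0.05,0,1],[0,0,0,-0.25,-0.05,0,1]]]'

```text
time: 5.65
position: [0.5622, 0.0365, 0.0472]
tool_rot: [[-0.982, -0.189, 0.003], [-0.189, 0.982, 0.001], [-0.003, -0.0, -1.0]]
ft_force: [4.8, 0.8, 1.0]
width: 0.0
gripper_force: 2.6
```

Call:
send_rows --motion '[[[0,0,0,-0.25,-0.05,0,1],[0,0,0,-0.25,-0.05,0,1],[0,0,0,-0.25,-0.05,0,1],[0,0,0,-0.25,-0.05,0,1],[0,0,0,-0.25,-0.05,0,1]]]'

```text
time: 6.15
position: [0.5497, 0.034, 0.0472]
tool_rot: [[-0.982, -0.189, 0.003], [-0.189, 0.982, 0.001], [-0.003, -0.0, -1.0]]
ft_force: [4.7, 1.5, -0.7]
width: 0.0001
gripper_force: 2.6
```

Call:
send_rows --motion '[[[0,0,0,-0.25,-0.05,0,1],[0,0,0,-0.25,-0.05,0,1],[0,0,0,-0.25,-0.05,0,1],[0,0,0,-0.2,-0.04,0,1],[0,0,0,-0.1,-0.02,0,1]]]'

```text
time: 6.65
position: [0.5391, 0.0318, 0.0471]
tool_rot: [[-0.982, -0.189, 0.003], [-0.189, 0.982, 0.001], [-0.003, 0.0, -1.0]]
ft_force: [4.5, 1.4, -0.2]
width: -0.0
gripper_force: 2.7
```

Call:
send_rows --motion '[[[0,0,0,-0.2,-0.04,0,1],[0,0,0,-0.25,-0.05,0,1],[0,0,0,-0.25,-0.05,0,1],[0,0,0,-0.25,-0.05,0,1],[0,0,0,-0.15,-0.03,0,1]]]'

```text
time: 7.15
position: [0.5281, 0.0296, 0.0472]
tool_rot: [[-0.982, -0.189, 0.003], [-0.189, 0.982, 0.001], [-0.003, -0.0, -1.0]]
ft_force: [5.8, 0.3, -0.1]
width: -0.0
gripper_force: 2.7
```

Call:
send_rows --motion '[[[0,0,0,-0.1,-0.02,0,1],[0,0,0,-0.1,-0.02,0,1],[0,0,0,-0.1,-0.02,0,1],[0,0,0,-0.05,-0.01,0,1],[0,0,0,-0.05,-0.01,0,1]]]'

```text
time: 7.65
position: [0.5242, 0.0288, 0.0471]
tool_rot: [[-0.982, -0.189, 0.003], [-0.189, 0.982, 0.001], [-0.003, -0.0, -1.0]]
ft_force: [5.9, 1.3, -0.1]
width: 0.0001
gripper_force: 2.7
```

Call:
send_rows --motion '[[[0,0,0,-0.06,-0.01,0,1],[0,0,0,-0.06,-0.01,0,1],[0,0,0,-0.06,-0.01,0,1],[0,0,0,-0.06,-0.02,0,1],[0,0,0,-0.06,-0.01,0,1]]]'

```text
time: 8.15
position: [0.5212, 0.0282, 0.0471]
tool_rot: [[-0.982, -0.189, 0.003], [-0.189, 0.982, 0.001], [-0.003, -0.0, -1.0]]
ft_force: [4.7, 0.6, -0.0]
width: 0.0
gripper_force: 2.7
```

Call:
send_rows --motion '[[[0,0,0,-0.06,-0.01,0,1],[0,0,0,-0.06,-0.01,0,1],[0,0,0,-0.06,-0.01,0,1],[0,0,0,-0.06,-0.02,0,1],[0,0,0,-0.06,-0.01,0,1]]]'

```text
time: 8.65
position: [0.5182, 0.0276, 0.0471]
tool_rot: [[-0.982, -0.189, 0.003], [-0.189, 0.982, 0.001], [-0.003, -0.0, -1.0]]
ft_force: [5.6, 1.7, 0.7]
width: -0.0001
gripper_force: 2.7
```

Call:
send_rows --motion '[[[0,0,0,-0.05,-0.01,0,1],[0,0,0,-0.05,-0.01,0,1],[0,0,0,-0.05,-0.01,0,1],[0,0,0,-0.05,-0.01,0,1],[0,0,0,-0.05,-0.01,0,1]]]'

```text
time: 9.15
position: [0.516, 0.0271, 0.0471]
tool_rot: [[-0.982, -0.189, 0.004], [-0.189, 0.982, 0.001], [-0.004, -0.0, -1.0]]
ft_force: [6.3, 1.3, -1.5]
width: 0.0001
gripper_force: 3.3
```

Call:
send_rows --motion '[[[0,0,0,-0.05,-0.01,0,1],[0,0,0,-0.05,-0.01,0,1],[0,0,0,0,0,0,1]]]'

```text
time: 9.45
position: [0.5158, 0.0266, 0.0472]
tool_rot: [[-0.982, -0.189, 0.005], [-0.189, 0.982, 0.0], [-0.005, -0.001, -1.0]]
ft_force: [8.2, 0.3, -2.1]
width: -0.0
gripper_force: 4.0
```

Call:
send_rows --motion '[[[0,0,0,-0.06,-0.01,0,1],[0,0,0,-0.06,-0.01,0,1],[0,0,0,-0.06,-0.01,0,1],[0,0,0,0,0,0,1]]]'

```text
time: 9.85
position: [0.5157, 0.0266, 0.0477]
tool_rot: [[-0.982, -0.189, 0.009], [-0.189, 0.982, 0.001], [-0.009, -0.001, -1.0]]
ft_force: [11.1, 0.7, -4.2]
width: 0.0001
gripper_force: 5.8
```

Call:
send_rows --motion '[[[0,0,0,-0.05,-0.01,0,1],[0,0,0,-0.05,-0.01,0,1],[0,0,0,0,0,0,1],[0,0,0,0,0,0,1],[0,0,0,0,0,0,1]]]'

```text
time: 10.35
position: [0.5157, 0.0266, 0.0481]
tool_rot: [[-0.982, -0.189, 0.011], [-0.189, 0.982, 0.001], [-0.011, -0.001, -1.0]]
ft_force: [13.7, 1.2, -3.6]
width: -0.0002
gripper_force: 6.6
```

Call:
send_rows --motion '[[[0,0,0,0,0,0,1],[0,0,0,0,0,0,1],[0,0,0,0,0,0,1],[0,0,0,0,0,0,1]]]'

```text
time: 10.75
position: [0.5157, 0.0266, 0.0481]
tool_rot: [[-0.982, -0.189, 0.011], [-0.189, 0.982, 0.001], [-0.011, -0.001, -1.0]]
ft_force: [13.8, 1.7, -3.8]
width: 0.0003
gripper_force: 6.6
```

Call:
send_rows --motion '[[[0,0,0,0.3,0.06,0,1],[0,0,0,0.4,0.08,0,1],[0,0,0,0.8,0.15,0,1],[0,0,0,1,0.2,0,1],[0,0,0,0.5,0.1,0,1]]]'

```text
time: 11.25
position: [0.5412, 0.0323, 0.0462]
tool_rot: [[-0.982, -0.189, -0.0], [-0.189, 0.982, 0.0], [0.0, 0.0, -1.0]]
ft_force: [0.4, 0.4, 0.0]
width: -0.0001
gripper_force: 0.0
```

Call:
send_rows --motion '[[[0,0,0.1,0,0,2,1],[0,0,0.1,0,0,4,1],[0,0,0.035,0,0,3,1],[0,0,0,0,0,0.5,1],[0,0,0,0,0,0,1]]]'

```text
time: 11.75
position: [0.5412, 0.0321, 0.1422]
tool_rot: [[-0.911, -0.412, 0.002], [-0.412, 0.911, 0.0], [-0.002, -0.0, -1.0]]
ft_force: [0.8, 0.4, 0.6]
width: -0.0002
gripper_force: 0.0
```

```bash
python3 - <<'E'
from h import *
o=telemetry.get_obs(); p=o['position']; R=o['tool_rot']; print(p,o['ft_force'],o['joint_pos'].round(2),'yaw',np.arctan2(-R[0,1],R[1,1]))
X=np.array([np.cos(.19),np.sin(.19)]);Y=np.array([-X[1],X[0]]);O=np.array([.4806,.0195])
def C(f,gap=0,r=.03):
    d=np.array([np.cos(f),-np.sin(f)]);t=np.array([-np.sin(f),-np.cos(f)])
    q=np.array([.0363,.1305])+r*d-(.0225+gap)*t; return O+X*q[0]+Y*q[1]
s=C(-.235,.012); print('start',s,'delta cm',(s-p[:2])*100)
fs=np.arange(-.235,1.9,.1)
print('touch',C(-.235),(C(-.235)-s)*100)
for f in fs: print(round(f,3),C(f).round(4),((C(f+.1)-C(f))*100).round(2))
c=snap('wrist','w2'); im=cv2.convertScaleAbs(c['color'],alpha=1.5)
cv2.imwrite('pics/w2c.png',im)
E
```

```text
[0.54122621 0.0321338  0.14222632] [0.77136902 0.36073506 0.60103336] [-0.24  0.16  0.15  1.85 -0.03  1.13  1.91] yaw 0.4247924757850245
start [0.50470676 0.19830759] delta cm [-3.6519445  16.61737864]
touch [0.50965461 0.18737513] [ 0.49478494 -1.09324648]
-0.235 [0.5097 0.1874] [ 0.32 -0.2 ]
-0.135 [0.5128 0.1854] [ 0.3  -0.23]
-0.035 [0.5158 0.1831] [ 0.27 -0.26]
0.065 [0.5186 0.1806] [ 0.25 -0.28]
0.165 [0.521  0.1778] [ 0.22 -0.31]
0.265 [0.5232 0.1747] [ 0.19 -0.33]
0.365 [0.5251 0.1714] [ 0.15 -0.34]
0.465 [0.5266 0.168 ] [ 0.12 -0.36]
0.565 [0.5278 0.1645] [ 0.08 -0.37]
0.665 [0.5286 0.1608] [ 0.04 -0.37]
0.765 [0.529  0.1571] [ 0.01 -0.37]
0.865 [0.5291 0.1533] [-0.03 -0.37]
0.965 [0.5288 0.1496] [-0.07 -0.37]
1.065 [0.5281 0.1459] [-0.1  -0.36]
1.165 [0.5271 0.1423] [-0.14 -0.35]
1.265 [0.5257 0.1388] [-0.17 -0.33]
1.365 [0.5239 0.1355] [-0.21 -0.31]
1.465 [0.5219 0.1324] [-0.24 -0.29]
1.565 [0.5195 0.1295] [-0.26 -0.27]
1.665 [0.5169 0.1268] [-0.29 -0.24]
1.765 [0.514  0.1244] [-0.31 -0.21]
1.865 [0.5109 0.1223] [-0.33 -0.18]
```

View pics/w2c.png

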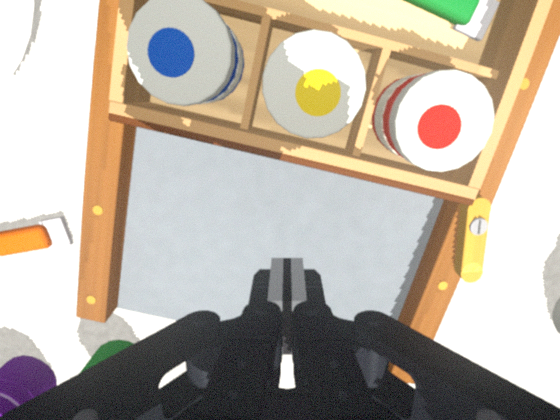

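Tray is home, jars upright; the button is free on the runner (pivot at (479,227), tip at (471,278)). Next I'll move to its outer side.

Call:
send_rows --motion '[[[0,0,0,-0.9,4.1,0,1],[0,0,0,-0.9,4.2,0,1],[0,0,0,-0.9,4.2,0,1],[0,0,0,-0.9,4.1,0,1],[0,0,0,0,0,0,1]]]'

```text
time: 12.3
position: [0.5008, 0.2053, 0.1392]
tool_rot: [[-0.907, -0.422, -0.005], [-0.422, 0.907, 0.002], [0.003, 0.004, -1.0]]
ft_force: [-0.7, 0.2, -0.4]
width: -0.0
gripper_force: 0.0
```

Call:
send_rows --motion '[[[0,0,0,0,0,-2,1],[0,0,0,0,0,-3,1],[0,0,0,0,0,-3,1],[0,0,0,0,0,-1.5,1],[0,0,0,0,0,0,1]]]'

```text
time: 12.8
position: [0.5012, 0.1961, 0.042]
tool_rot: [[-0.911, -0.412, -0.008], [-0.412, 0.911, -0.004], [0.009, -0.0, -1.0]]
ft_force: [-0.7, -0.3, 1.0]
width: -0.0001
gripper_force: 0.0
```

Call:
send_rows --motion '[[[0,0,0,0.1,-0.2,0,1],[0,0,0,0.1,-0.2,0,1],[0,0,0,0.1,-0.2,0,1],[0,0,0,0.1,-0.2,0,1],[0,0,0,0.1,-0.2,0,1]]]'

```text
time: 13.3
position: [0.51, 0.1879, 0.047]
tool_rot: [[-0.911, -0.412, 0.001], [-0.412, 0.911, 0.001], [-0.001, 0.0, -1.0]]
ft_force: [0.1, -1.0, 0.7]
width: -0.0001
gripper_force: 0.0
```

Call:
send_rows --motion '[[[0,0,-0.1,0.32,-0.22,0,1],[0,0,-0.1,0.3,-0.25,0,1],[0,0,-0.1,0.27,-0.27,0,1],[0,0,-0.1,0.25,-0.28,0,1],[0,0,-0.1,0.22,-0.31,0,1]]]'

```text
time: 13.8
position: [0.5232, 0.1772, 0.0468]
tool_rot: [[-0.997, 0.077, 0.001], [0.077, 0.997, 0.003], [-0.001, 0.003, -1.0]]
ft_force: [-0.2, 4.2, -0.4]
width: 0.0001
gripper_force: 1.9
```

Call:
send_rows --motion '[[[0,0,-0.1,0.19,-0.33,0,1],[0,0,-0.1,0.15,-0.34,0,1],[0,0,-0.1,0.12,-0.36,0,1],[0,0,-0.1,0.08,-0.37,0,1],[0,0,-0.1,0.04,-0.37,0,1]]]'

```text
time: 14.3
position: [0.5301, 0.1593, 0.0472]
tool_rot: [[-0.838, 0.546, 0.003], [0.546, 0.838, 0.003], [-0.001, 0.005, -1.0]]
ft_force: [1.9, 4.7, -0.9]
width: 0.0
gripper_force: 1.9
```

Call:
send_rows --motion '[[[0,0,-0.1,0.01,-0.37,0,1],[0,0,-0.1,-0.03,-0.37,0,1],[0,0,-0.1,-0.07,-0.37,0,1],[0,0,-0.1,-0.1,-0.36,0,1],[0,0,-0.1,-0.14,-0.35,0,1]]]'

```text
time: 14.8
position: [0.5274, 0.1407, 0.0474]
tool_rot: [[-0.473, 0.881, 0.004], [0.881, 0.473, 0.003], [0.001, 0.005, -1.0]]
ft_force: [2.6, 3.7, -1.1]
width: 0.0001
gripper_force: 1.9
```

Call:
send_rows --motion '[[[0,0,-0.1,-0.17,-0.33,0,1],[0,0,-0.1,-0.21,-0.31,0,1],[0,0,-0.05,-0.12,-0.15,0,1],[0,0,-0.05,-0.12,-0.14,0,1],[0,0,0,0,0,0,1]]]'

```text
time: 15.3
position: [0.5208, 0.1307, 0.0474]
tool_rot: [[-0.195, 0.981, 0.003], [0.981, 0.195, 0.002], [0.001, 0.004, -1.0]]
ft_force: [2.2, 2.7, 2.0]
width: 0.0002
gripper_force: 1.5
```

Call:
send_rows --motion '[[[0,0,-0.05,-0.13,-0.13,0,1],[0,0,-0.05,-0.14,-0.12,0,1],[0,0,0,0,0,0,1]]]'

```text
time: 15.6
position: [0.5179, 0.1278, 0.0473]
tool_rot: [[-0.097, 0.995, 0.003], [0.995, 0.097, 0.001], [0.001, 0.003, -1.0]]
ft_force: [2.7, 2.5, 2.5]
width: 0.0003
gripper_force: 1.7
```

Call:
send_rows --motion '[[[0,0,-0.025,-0.07,-0.06,0,1],[0,0,-0.025,-0.07,-0.06,0,1],[0,0,0,0,0,0,1]]]'

```text
time: 15.9
position: [0.5159, 0.1259, 0.0469]
tool_rot: [[-0.046, 0.999, 0.001], [0.999, 0.046, 0.0], [0.0, 0.001, -1.0]]
ft_force: [4.2, 2.7, 3.7]
width: -0.0002
gripper_force: 2.1
```

Call:
send_rows --motion '[[[0,0,-0.025,-0.08,-0.05,0,1],[0,0,-0.025,-0.08,-0.05,0,1],[0,0,0,0,0,0,1]]]'

```text
time: 16.2
position: [0.5139, 0.1245, 0.0466]
tool_rot: [[0.005, 1.0, 0.001], [1.0, -0.005, -0.0], [-0.0, 0.001, -1.0]]
ft_force: [3.6, 1.7, 5.0]
width: -0.0
gripper_force: 2.4
```

Call:
send_rows --motion '[[[0,0,0,-0.08,-0.02,0,1],[0,0,0,-0.08,-0.02,0,1],[0,0,0,0,0,0,1]]]'

```text
time: 16.5
position: [0.5122, 0.1241, 0.0464]
tool_rot: [[0.004, 1.0, 0.0], [1.0, -0.004, -0.0], [-0.0, 0.0, -1.0]]
ft_force: [3.8, 1.1, 4.3]
width: 0.0001
gripper_force: 2.5
```

Call:
send_rows --motion '[[[0,0,0,-0.08,-0.03,0,1],[0,0,0,-0.08,-0.03,0,1],[0,0,0,0,0,0,1]]]'

```text
time: 16.8
position: [0.5118, 0.124, 0.0466]
tool_rot: [[0.004, 1.0, 0.003], [1.0, -0.004, 0.0], [0.0, 0.003, -1.0]]
ft_force: [7.3, 0.8, 2.0]
width: 0.0
gripper_force: 3.5
```

Call:
send_rows --motion '[[[0,0,0,-0.08,-0.02,0,1],[0,0,0,-0.08,-0.02,0,1],[0,0,0,0,0,0,1]]]'

```text
time: 17.1
position: [0.5115, 0.1239, 0.0468]
tool_rot: [[0.004, 1.0, 0.006], [1.0, -0.004, 0.001], [0.001, 0.006, -1.0]]
ft_force: [9.7, 2.2, -0.1]
width: 0.0001
gripper_force: 4.4
```

Call:
send_rows --motion '[[[0,0,0,-0.06,-0.02,0,1],[0,0,0,-0.06,-0.01,0,1],[0,0,0,0,0,0,1],[0,0,0,0,0,0,1]]]'

```text
time: 17.5
position: [0.5113, 0.1238, 0.0471]
tool_rot: [[0.004, 1.0, 0.008], [1.0, -0.004, 0.001], [0.001, 0.008, -1.0]]
ft_force: [11.8, 3.6, -2.0]
width: -0.0002
gripper_force: 5.1
```

Call:
send_rows --motion '[[[0,0,0,-0.06,-0.01,0,1],[0,0,0,-0.04,-0.01,0,1],[0,0,0,0,0,0,1],[0,0,0,0,0,0,1]]]'

```text
time: 17.9
position: [0.5111, 0.1236, 0.0473]
tool_rot: [[0.004, 1.0, 0.01], [1.0, -0.004, 0.002], [0.002, 0.01, -1.0]]
ft_force: [12.3, 2.8, -1.3]
width: -0.0001
gripper_force: 5.6
```

Call:
send_rows --motion '[[[0,0,0,0.2,0.03,0,1],[0,0,0,0.3,0.04,0,1],[0,0,0,0.5,0.05,0,1],[0,0,0,0.5,0,0,1],[0,0,0,0.5,0,0,1]]]'

```text
time: 18.4
position: [0.5253, 0.1235, 0.0451]
tool_rot: [[0.004, 1.0, -0.004], [1.0, -0.004, -0.001], [-0.001, -0.004, -1.0]]
ft_force: [0.4, 0.3, -0.4]
width: -0.0001
gripper_force: 0.0
```

Call:
send_rows --motion '[[[0,0,0,0,0,2,1],[0,0,0,0.5,0,3,1],[0,0,0,1,0,3,1],[0,0,0,1,0,2,1],[0,0,0,0,0,0,1]]]'

```text
time: 18.9
position: [0.5542, 0.1241, 0.149]
tool_rot: [[0.005, 1.0, 0.005], [1.0, -0.005, 0.001], [0.001, 0.005, -1.0]]
ft_force: [1.2, 1.3, 0.9]
width: 0.0002
gripper_force: 0.0
```

```bash
python3 - <<'E'
from h import *
c=snap('wrist','w3'); cv2.imwrite('pics/w3c.png',cv2.convertScaleAbs(c['color'],alpha=1.5)); print(telemetry.get_obs()['ft_force'])
E
```

```text
[-0.50702791 -0.07677097 -1.18422648]
```

View pics/w3c.png

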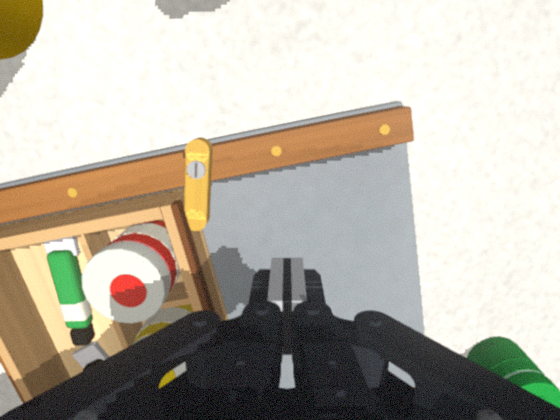

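The button now lies across the back of the tray, with its tip at (195,228) against the far wall. The tray is home and the jars I can see are upright. The force rose firmly from 4 N to 12 N as the button came to bear, so I'm handing in.

```bash
python3 -c "
from h import *
print(close_job())"
```

```text
the job is handed in; nothing more can be done
None
```

I drew the tray home against the front stop at about 14 N of pull, turned the brass button in until it bore on the tray's back at about 12 N, and handed the job in; the hand-in returned no verdict.

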